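# Hold a spring clamp open around a board edge

## Robot

A 7-joint arm with a two-finger parallel gripper is mounted at the origin on the work surface. World frame = base frame: x ahead of the robot, y to its left, z up, the work surface at z = 0. Lengths are in m, angles in rad, forces in N, time in s.
With the tool pointing down it reaches from about 0.425 to 0.95 m from the base axis. Payload 4.7 kg.
Tool frame: the origin (TCP) lies between the finger pads, 19 mm behind the fingertips; this is the grasp point; z points along the fingers, y is the line along which they close (so a half turn about z gives the same grasp; the last joint's range is limited). The gripper opens to 85 mm and grips with 20 to 120 N. Pads are 22 mm wide; open, the fingers measure 114 mm over their backs; the gripper's body (76 mm by 85 mm) begins 54 mm behind the grasp point. The pads swing forward as they close: fully open they stand 13 mm farther back than shut.
Start: joints at [1.177, 0.469, -0.049, 1.532, 0.024, 1.141, -0.082], TCP at [0.241, -0.631, 0.25] pointing down, gripper open.
Joint ranges: [-2.59, 2.59], [-0.33, 1.99], [-1.39, 1.29], [0.1, 2.45], [-1.04, 4.18], [0.21, 1.99], [-2.66, 2.66]. Speed limits (rad/s): [2.57, 2.57, 3.14, 3.14, 3.14, 3.14, 3.14].

## Interface

Orientations are given as a unit quaternion [w, x, y, z].
In Python, from rig import arm, capture gives the robot as it stands.
- The arm moves only by the tool step_arm, never from a script. Its arguments are lists of equal length, an entry for each row: "offset": the shift along the tool's x, y, z as a fraction of full scale, a list of three; "rotation": the turn, a rotation vector about the tool's x, y, z as a fraction of full scale, a list of three; "hand": the closure, from -1 (fully open) to 1 (shut). In form: {"offset": [[tx, ty, tz], ...], "rotation": [[wx, wy, wz], ...], "hand": [hand, ...]}. A call has 1 to 12 rows; each row is the pose to reach, as a shift and turn from the pose commanded when the call began, along the tool's axes at that moment, turning the shorter way round; what a row does not reach only later rows make up. Full scale, the value 1, is 15 cm for a shift and pi rad for a turn. A row lasts 1/8 s, in which the tool goes at most 62.5 mm and 10.7 degrees, less where a joint would pass 70% of its speed; a pose out of reach is approached as far as the arm can. A call with a number of a shift or a turn outside -1 to 1 is refused whole. A call with a gripper value outside its range is refused whole. The fingers move at their own pace and stop on an object; "grip_force" is the grip in N (left out, the last holds). Time passes only in rows, so rows that repeat a pose let the fingers close. It gives the time, the measured TCP pose, the force, the opening and the grip force at its end, in the units of the state.
- arm.get_state(): the state, without advancing time (a new reading comes with each control period).
- capture(name): name is "scene" or "side" or "wrist"; returns a dict with "pixels" (384x512x3 uint8, blue, green, red), "vfov" (degrees; the focal length in pixels is half the picture's height over the tangent of half this angle, whatever the lens; pixels are square), "cx", "cy" (the principal point, pixels), "dist_coeffs" ([k1, k2, p1, p2, k3] as OpenCV has them; the pictures are not rectified), "world_to_cam" (4x4, takes a point from world to camera coordinates); the wrist camera has in their place "tool_from_camera" (4x4, takes a point from camera to tool coordinates, whose origin is the TCP and whose axes are the flange's). Camera axes: x right, y down, z forward; pixel columns grow to the right and rows downward; lengths in m; the calibration is good to about 2 mm. A picture is of the moment at which its call begins: read the wrist's pose just before it. There is no depth.
- arm.hand_in(): hands the job in; it is judged then, once.
The state is a dict: "t": time; "joints": joint angles; "joint_velocities": joint speeds; "tau": joint torques, N m; "position": TCP position; "orientation": TCP orientation; "wrist_force": force on the tool from outside, world axes, zero at the start; "moment": the same for the moment, N m; "finger_gap": opening from 0.0 (shut) to 1.0 (fully open); "grasp_force": force on a finger pad.
Only numpy, scipy, OpenCV 4.12 (cv2) and the standard library are available. Lean on these libraries where they do the work, as an engineer would, in place of code of your own. Each camera call takes 0.05 s, during which the arm holds its last target. There are 200 camera calls.

## Task

Pick up the spring clamp from the mat by its handles, spread it wide open, and only then bring the gaping jaws around the free upright edge of the circuit board next to the processor: one jaw on each side of the board, both pads in line with the middle of the processor. Finish while still holding it there, wide open, at rest and touching neither board nor vise, so that I can slip a heat spreader in before the clamp is let shut. Do not shift the vise, knock the board or disturb the other things on the mat.

Things in the scene. Friction and masses are not known exactly. Their poses are not given: they have to be found in the camera images.
- clamp: Black plastic spring clamp, clothes-peg action, 103 mm long, 20 mm thick (high) throughout, 64 g, lying flat. Origin: pivot axis, at the underside. x to the jaws, z up along the pivot pin. Two mirror halves: this body is the +y one. Jaw arms reach to x = 42 mm; pivot cheeks to x = 7 mm. Opening by q turns the mid-line by -q/2 about z from this body's x.
- clamp_half (a joint): Opening angle of the -y half against the +y half, rad: 0 shut (pads meet), 0.52 at its stop: gap of about 19 mm between the pads, handles parallel, 23 mm across their outsides. Sprung shut: the squeeze 45 mm behind the pivot is about 5 N a side shut, 12 N at the stop.
- grip (a point): Point between the handles at mid-thickness, 45 mm behind the pivot (on the shut clamp's mid-line). Flat handles, 5 mm thick, from x = -6 to -62 mm, splayed 15 degrees each: shut, 48 mm across the outsides here, 57 at the rear ends. Squeezed to the stop from here, the clamp creeps towards its jaws: pivot about 48 mm from the TCP, jaws sagging some 3 mm.
- pad_a (a point): Centre of the gripping face of the +y jaw's pad (14 mm long, 18 mm high), 38 mm ahead of the pivot, 10 mm above the underside.
- pad_b (a point): The same on the -y jaw; meets pad_a when shut.
- vise: Aluminium board vise, 0.9 kg, loose: base 120 (x) by 70 (y) mm, jaws 60 mm long, 47 mm high; screw knob to x = 73 mm at z = 27. Grips a green circuit board upright in the y-z plane (2 mm thick, x = 0, y = -55 to +45, z = 34 to 114 mm). Origin: centre of the underside, z up. The edge to clamp is the upright one at y = -55 mm.
- chip (a point): Centre of the processor projected into the mid-plane of the board, in the vise's axes: at x = 0, y = -41, z = 84 mm of the vise, 14 mm in from the free edge. The processor is a 14 mm square black chip with a bright middle, standing 1.6 mm out of the board's +x face.
- mat: Blue silicone bench mat, fixed, 420 by 840 mm, its top 4 mm above the table; everything stands on it.
- dispenser: Glass alcohol dispenser with steel pump top, 70 mm across, 105 mm high, loose; leave alone.
- spool: Solder wire spool standing on its flange, 54 mm across, 41 mm high, loose; leave alone.
- vial_rack: White rack, 50 by 110 mm, holding small capped vials, 66 mm high, loose; leave alone.
Not all that is in view belongs to the job. Of the things like the vise, leave any that is blue; of the rest the smaller one is meant.

How it is judged:
By the outcome, as a careful person would: the job done as asked, in the order asked, and still so for the second after the job is handed in, while the arm keeps its last pose, push and grip.
It also fails if it takes over 32 s, if anything falls off the work surface, if the arm or the gripper's body presses on something with over 40 N, if the wrist force passes 120 N, or if a joint passes its speed limit or range.

## Working session

There is one attempt and no reset: what is moved stays moved. The work goes in short steps, Python scripts to look and compute and a tool call to move; the robot and the scene stay as the last step left them, time stands still between calls to the robot, and variables do not carry over. Pictures are saved under pics/ and viewed, at most 10 in all, crops included, and the job is handed in when it is done.

Besides the shell and the picture viewer there is one more tool, called in YAML: its name, and indented under it one key for each argument. step_arm: Moves the arm, as the interface text tells. Its arguments: {"type":"object","properties":{"offset":{"type":"array"},"rotation":{"type":"array"},"hand":{"type":"array"},"grip_force":{"type":"number"}},"required":["offset","rotation","hand"]}

```bash
ls; mkdir -p pics
python3 - <<'E'
from rig import arm,capture
import cv2,numpy as np,pickle
print(arm.get_state())
d={}
for n in ["scene","side","wrist"]:
    c=capture(n); d[n]=c; print(n,{k:v for k,v in c.items() if k!="pixels"})
pickle.dump(d,open("c0.pkl","wb"))
cv2.imwrite("pics/a.png",cv2.resize(d["scene"]["pixels"],(768,576),interpolation=cv2.INTER_CUBIC))
cv2.imwrite("pics/b.png",cv2.resize(d["side"]["pixels"],(768,576),interpolation=cv2.INTER_CUBIC))
E
```

```text
pics
{'t': 0.0, 'joints': array([ 1.17706987,  0.4694554 , -0.04861353,  1.53371196,  0.02409881,
        1.14102523, -0.0822961 ]), 'joint_velocities': array([ 3.68583297e-04, -1.56723671e-05,  3.70257908e-04, -5.37961204e-04,
       -2.91591148e-04,  1.23836035e-03,  5.53209919e-04]), 'tau': array([ 8.21927597e-05, -5.10310864e+01, -4.66212840e-02, -2.37716943e+01,
        1.06583582e-02,  7.42472301e-03, -7.58999391e-06]), 'position': array([ 0.24065046, -0.63003937,  0.24894441]), 'orientation': array([-9.83829475e-04,  9.83403572e-01,  1.81428773e-01, -2.15306707e-04]), 'wrist_force': array([ 7.17549071e-01,  3.65871206e-01, -4.07306822e-04]), 'moment': array([0.01999252, 0.00011488, 0.03296098]), 'grasp_force': 0.0, 'finger_gap': 0.9991611698337671}
scene {'vfov': 52.69429380578966, 'cx': 256.42713570328215, 'cy': 186.2769312591783, 'dist_coeffs': array([-0.12273942,  0.        ,  0.        ,  0.        ,  0.        ]), 'world_to_cam': array([[ 0.05272183,  0.9985597 , -0.00994609, -0.13322555],
       [ 0.67838884, -0.04312283, -0.73343643, -0.26094207],
       [-0.73280897,  
[... 370 characters left out ...]
 0.59691805, -0.80030876,  0.01321316],
       [ 0.04078257, -0.79954082, -0.59922555,  1.69680671],
       [ 0.        ,  0.        ,  0.        ,  1.        ]])}
wrist {'vfov': 67.42374790207796, 'cx': 255.39245579312322, 'cy': 194.13778784467962, 'dist_coeffs': array([-0.06819344,  0.        ,  0.        ,  0.        ,  0.        ]), 'tool_from_camera': array([[ 4.93732312e-04, -9.49275409e-01, -3.14445472e-01,
         8.14974866e-02],
       [ 9.99999853e-01,  5.39586618e-04, -5.87830628e-05,
        -3.24239965e-04],
       [ 2.25471885e-04, -3.14445397e-01,  9.49275535e-01,
        -1.23657123e-01],
       [ 0.00000000e+00,  0.00000000e+00,  0.00000000e+00,
         1.00000000e+00]])}
```

View pics/a.png

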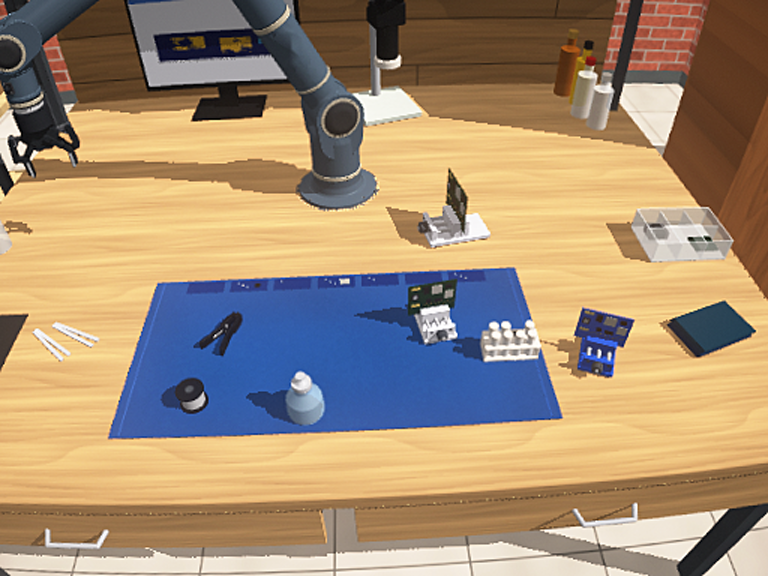

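View pics/b.png

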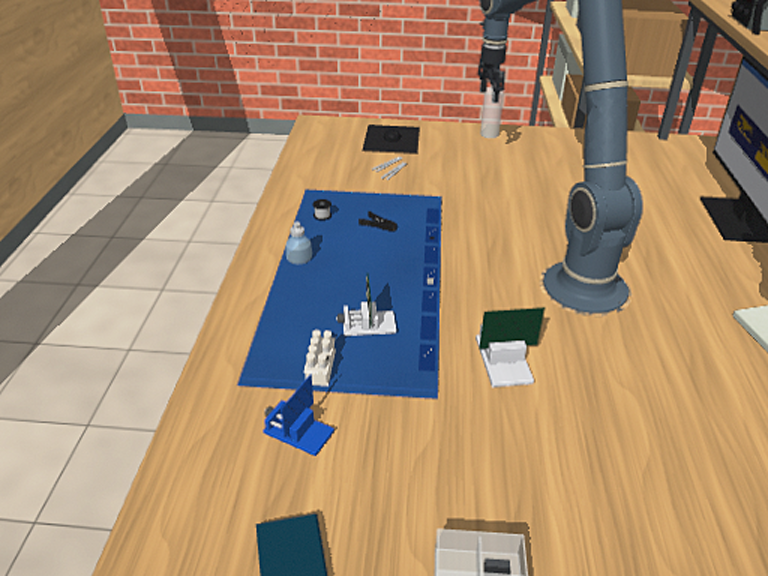

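Scene picture (768-wide px): clamp at about (220,333). Vise candidates are a white one on the mat (435,312), a larger white one off the mat (455,215), and a blue one (600,340). I take the one on the mat. Next I check crops of the clamp and the vise.

```bash
cat > h.py <<'E'
import numpy as np,cv2
def K(c):
    f=192/np.tan(np.radians(c["vfov"])/2); return np.array([[f,0,c["cx"]],[0,f,c["cy"]],[0,0,1]])
def W2C(c,st=None):
    if "world_to_cam" in c: return c["world_to_cam"]
    from scipy.spatial.transform import Rotation as R
    T=np.eye(4); q=st["orientation"]; T[:3,:3]=R.from_quat([q[1],q[2],q[3],q[0]]).as_matrix(); T[:3,3]=st["position"]
    return np.linalg.inv(T@c["tool_from_camera"])
def ray(c,uv,st=None):
    u=cv2.undistortPoints(np.array(uv,float).reshape(-1,1,2),K(c),c["dist_coeffs"]).reshape(-1,2)
    T=W2C(c,st); d=np.c_[u,np.ones(len(u))]@T[:3,:3]; o=-T[:3,:3].T@T[:3,3]; return o,d
def onz(c,uv,z,st=None):
    o,d=ray(c,uv,st); return o+d*((z-o[2])/d[:,2])[:,None]
def onplane(c,uv,p,n,st=None):
    o,d=ray(c,uv,st); return o+d*(((np.array(p)-o)@n)/(d@n))[:,None]
def proj(c,P,st=None):
    T=W2C(c,st); return cv2.projectPoints(np.array(P,float).reshape(-1,1,3),cv2.Rodrigues(T[:3,:3])[0],T[:3,3],K(c),c["dist_coeffs"])[0].reshape(-1,2)
E
python3 - <<'E'
import pickle,cv2,numpy as np
from h import *
d=pickle.load(open("c0.pkl","rb"))
s,w=d["scene"],d["side"]
for n,c,(a,b,e,f) in [("scene",s,(125,200,45,45)),("side",w,(235,135,40,25))]:
    p=c["pixels"][b:b+f,a:a+e].astype(int); m=(p.max(2)<60).astype(np.uint8)
    k,l,st,_=cv2.connectedComponentsWithStats(m); i=1+np.argmax(st[1:,4]); ys,xs=np.where(l==i)
    P=onz(c,np.c_[xs+a,ys+b],0.014)[:,:2]; mu=P.mean(0); U,S,V=np.linalg.svd(P-mu); t=(P-mu)@V.T
    print(n,len(P),mu,V[0],t.min(0),t.max(0))
a=cv2.resize(s["pixels"][195:245,125:185],(400,333),interpolation=cv2.INTER_CUBIC)
b=cv2.resize(s["pixels"][180:235,265:325],(400,367),interpolation=cv2.INTER_CUBIC)
e=cv2.resize(w["pixels"][180:230,220:275],(400,364),interpolation=cv2.INTER_CUBIC)
v=np.zeros((600,800,3),np.uint8); v[:300,:400]=cv2.resize(a,(400,300)); v[:300,400:]=cv2.resize(w["pixels"][135:160,232:272],(400,300)); 
v[300:,:400]=cv2.resize(b,(400,300)); v[300:,400:]=cv2.resize(e,(400,300)); cv2.imwrite("pics/c.png",v)
E
```

```text
scene 252 [ 0.54508372 -0.23268671] [ 0.89216045 -0.45171864] [-0.0561516  -0.02917895] [0.05741941 0.03307957]
side 142 [ 0.54457777 -0.22829038] [-0.91761738  0.39746489] [-0.05819782 -0.03895377] [0.0569527 0.0308342]
```

View pics/c.png

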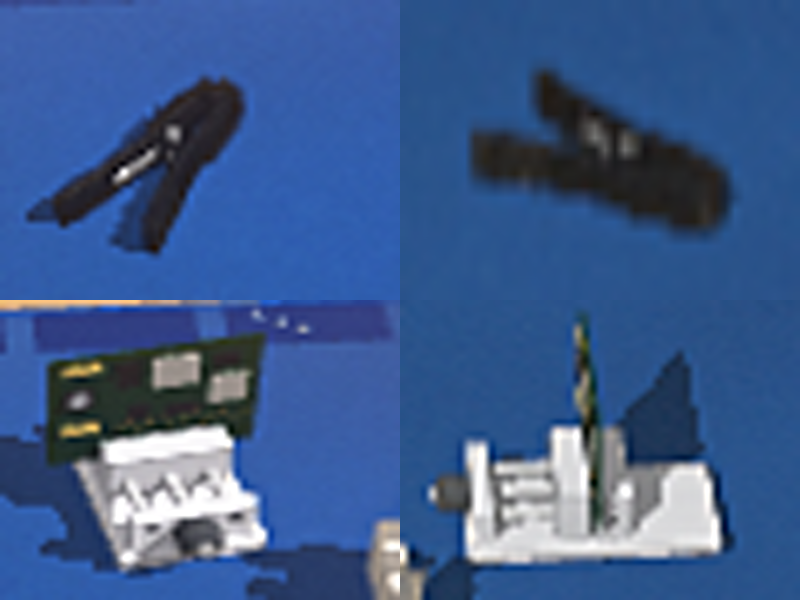

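The clamp's jaws point to the upper right in the scene picture (about -x,+y in the world), with the handles splayed lower left. The mat vise carries the processor near the left edge of its board at about (277,198) in raw scene pixels. I move to hover over the handles.

step_arm:
  offset:
    - [0.5,-0.265,0.05]
    - [1,-0.53,0.11]
    - [1,-0.53,0.11]
    - [1,-0.53,0.11]
  rotation:
    - [0,0,0]
    - [0,0,0]
    - [0,0,0]
    - [0,0,0]
  hand: [-1,-1,-1,-1]
  grip_force: 60

```text
t: 0.65
position: [0.3565, -0.4985, 0.233]
orientation: [-0.001, 0.983, 0.186, 0.001]
wrist_force: [0.0, -1.3, -0.4]
finger_gap: 0.999
grasp_force: 0.0
```

step_arm:
  offset:
    - [0.5,-0.265,0.05]
    - [1,-0.53,0.11]
    - [1,-0.53,0.11]
    - [1,-0.53,0.11]
  rotation:
    - [0,0,0]
    - [0,0,0]
    - [0,0,0]
    - [0,0,0]
  hand: [-1,-1,-1,-1]

```text
t: 1.15
position: [0.4669, -0.3716, 0.2166]
orientation: [-0.001, 0.983, 0.185, 0.0]
wrist_force: [-1.0, -0.6, 0.7]
finger_gap: 1.004
grasp_force: 0.0
```

step_arm:
  offset:
    - [1,-0.53,0.11]
    - [1,-0.53,0.11]
    - [1,-0.53,0.11]
    - [1,-0.53,0.11]
    - [1,-0.53,0.11]
    - [1,-0.53,0.11]
    - [1,-0.53,0.11]
    - [1,-0.53,0.11]
    - [1,-0.53,0.11]
    - [1,-0.53,0.11]
    - [1,-0.53,0.11]
    - [1,-0.53,0.11]
  rotation:
    - [0,0,-0.05]
    - [0,0,-0.11]
    - [0,0,-0.17]
    - [0,0,-0.23]
    - [0,0,-0.29]
    - [0,0,-0.35]
    - [0,0,-0.41]
    - [0,0,-0.47]
    - [0,0,-0.53]
    - [0,0,-0.59]
    - [0,0,-0.64]
    - [0,0,-0.69]
  hand: [-1,-1,-1,-1,-1,-1,-1,-1,-1,-1,-1,-1]

```text
t: 2.65
position: [0.5751, -0.2503, 0.2001]
orientation: [-0.0, 0.299, 0.954, -0.001]
wrist_force: [-0.3, -1.0, -0.4]
finger_gap: 1.001
grasp_force: 0.0
```

step_arm:
  offset:
    - [0,0,0]
    - [0,0,0]
    - [0,0,0]
  rotation:
    - [0,0,-0.044]
    - [0,0,-0.044]
    - [0,0,-0.044]
  hand: [-1,-1,-1]

```text
t: 3.02
position: [0.5756, -0.2487, 0.2003]
orientation: [-0.0, 0.235, 0.972, -0.0]
wrist_force: [0.2, 1.0, -0.4]
finger_gap: 1.001
grasp_force: 0.0
```

Run:
```python
from rig import arm,capture
import cv2,numpy as np,pickle
from h import *
st=arm.get_state(); c=capture("wrist"); pickle.dump((st,c),open("w1.pkl","wb"))
print(st["t"],st["position"],st["orientation"],st["joints"])
p=c["pixels"]; cv2.imwrite("pics/d.png",p)
m=(p.max(2)<60).astype(np.uint8); k,l,s,ce=cv2.connectedComponentsWithStats(m)
for i in range(1,k):
    if s[i,4]>200: print(s[i],ce[i],onz(c,[ce[i]],0.024,st))
```

```text
3.025 [ 0.5756414  -0.24868626  0.20030136] [-1.59837258e-04  2.35163458e-01  9.71955765e-01 -3.36438607e-04] [ 0.83872878  0.53262245 -0.70428934  1.67754593  0.38397818  1.07451684
  1.11272145]
[ 233   93   50  100 1417] [256.12208892 138.02046577] [[ 0.53861808 -0.22803184  0.024     ]]
[    0   249   512   135 31037] [254.60791958 342.44198859] [[ 0.78066398 -0.35433312  0.024     ]]
[ 271  255   46   55 1388] [293.27737752 286.34149856] [[ 0.72135721 -0.2698592   0.024     ]]
```

View pics/d.png

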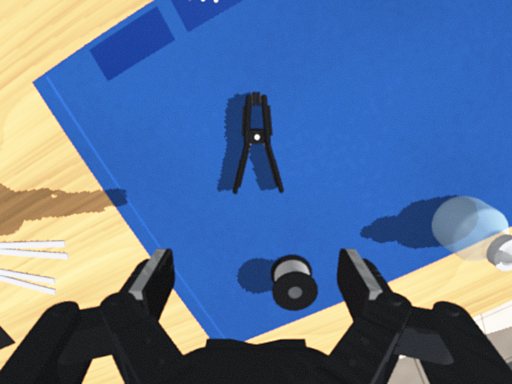

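Wrist picture: pivot pin at (257,137), handle ends at (237,190) and (281,190), jaw tips around (257,95).

Run:
```python
import pickle,cv2,numpy as np
from h import *
st,c=pickle.load(open("w1.pkl","rb"))
p=c["pixels"]; m=(p.max(2)<60).astype(np.uint8); k,l,s,ce=cv2.connectedComponentsWithStats(m)
i=[i for i in range(k) if abs(ce[i]-[256,138]).max()<3][0]; ys,xs=np.where(l==i)
mw=(p[125:150,245:270].min(2)>140); yy,xx=np.where(mw); pin=[xx.mean()+245,yy.mean()+125]; print(pin)
mids=[]
for y in list(range(93,105,3))+list(range(150,188,4)):
    x=xs[ys==y]; mids.append([(x.min()+x.max())/2,y])
M=onz(c,mids,0.024,st)[:,:2]; P=onz(c,[pin],0.024,st)[0,:2]
mu=M.mean(0); V=np.linalg.svd(M-mu)[2][0]; V*=-np.sign(V[0]); n=np.array([-V[1],V[0]])
print("pivot",P,"axis",V,np.degrees(np.arctan2(V[1],V[0])),"resid",(M-mu)@n, "pin off",(P-mu)@n)
e=onz(c,[[257,93],[257,191]],0.024,st)[:,:2]; print((e-P)@V)
g=P-0.045*V; g2=mu+V*((g-mu)@V); print("grip",g,g2)
q=st["orientation"]; from scipy.spatial.transform import Rotation as R
r=R.from_quat([q[1],q[2],q[3],q[0]]); X=r.as_matrix()[:,0]; print("tool x az",np.degrees(np.arctan2(X[1],X[0])))
d=np.r_[g2,0.10]-st["position"]; print("tool off/0.15",r.inv().apply(d)/0.15)
```

```text
[np.float64(256.5925925925926), np.float64(136.74074074074073)]
pivot [ 0.53766994 -0.22699996] axis [-0.90111741  0.43357515] 154.30533662008574 resid [-1.36365445e-04 -6.28144900e-05  1.10905699e-05  8.53561308e-05
  2.81742488e-04  3.86108769e-04 -3.62883152e-05  6.74877899e-05
 -3.59998081e-04 -2.56868269e-04 -1.52916689e-04 -4.81242842e-05
  5.75284325e-05  1.64061393e-04] pin off -0.0001542258043094975
[ 0.04314441 -0.05883581]
grip [ 0.57822022 -0.24651084] [ 0.57815336 -0.24664982]
tool x az 152.7974784058168
tool off/0.15 [-0.0087899   0.0202177   0.66865984]
```

step_arm:
  offset:
    - [-0.009,0.02,0.3]
    - [-0.009,0.02,0.65]
    - [-0.009,0.02,0.85]
    - [-0.009,0.02,0.95]
    - [-0.009,0.02,0.95]
  rotation:
    - [0,0,-0.0084]
    - [0,0,-0.0084]
    - [0,0,-0.0084]
    - [0,0,-0.0084]
    - [0,0,-0.0084]
  hand: [-1,-1,-1,-1,-1]
  grip_force: 40

```text
t: 3.7
position: [0.5786, -0.2452, 0.0576]
orientation: [-0.0, 0.221, 0.975, -0.0]
wrist_force: [-0.5, -0.5, -0.5]
finger_gap: 1.002
grasp_force: 0.0
```

step_arm:
  offset:
    - [0,0,0.1]
    - [0,0,0.205]
    - [0,0,0.205]
    - [0,0,0.205]
  rotation:
    - [0,0,0]
    - [0,0,0]
    - [0,0,0]
    - [0,0,0]
  hand: [-1,-1,-1,-1]

```text
t: 4.2
position: [0.579, -0.2452, 0.0274]
orientation: [0.0, 0.22, 0.975, 0.0]
wrist_force: [-0.7, -0.1, -0.2]
finger_gap: 1.0
grasp_force: 0.0
```

step_arm:
  offset:
    - [0,0,0]
    - [0,0,0]
    - [0,0,0]
    - [0,0,0]
  rotation:
    - [0,0,0]
    - [0,0,0]
    - [0,0,0]
    - [0,0,0]
  hand: [-0.6,-0.3,-0.2,-0.2]

```text
t: 4.7
position: [0.5793, -0.2454, 0.0281]
orientation: [0.001, 0.22, 0.975, -0.0]
wrist_force: [-0.3, -0.6, 5.1]
finger_gap: 0.601
grasp_force: 5.5
```

step_arm:
  offset:
    - [0,0,-0.007]
    - [0,0,-0.014]
    - [0,0,-0.02]
    - [0,0,-0.02]
  rotation:
    - [0,0,0]
    - [0,0,0]
    - [0,0,0]
    - [0,0,0]
  hand: [-0.1,0.05,0.2,0.2]

```text
t: 5.2
position: [0.5791, -0.2452, 0.0305]
orientation: [0.0, 0.22, 0.975, 0.0]
wrist_force: [0.5, -0.1, 3.4]
finger_gap: 0.405
grasp_force: 7.5
```

step_arm:
  offset:
    - [0,0,-0.004]
    - [0,0,-0.008]
    - [0,0,-0.01]
    - [0,0,-0.01]
    - [0,0,-0.01]
    - [0,0,-0.01]
  rotation:
    - [0,0,0]
    - [0,0,0]
    - [0,0,0]
    - [0,0,0]
    - [0,0,0]
    - [0,0,0]
  hand: [0.3,0.4,0.5,1,1,1]

```text
t: 5.95
position: [0.5784, -0.2454, 0.0316]
orientation: [-0.0, 0.22, 0.975, -0.0]
wrist_force: [-0.0, -1.5, 2.6]
finger_gap: 0.251
grasp_force: 39.1
```

step_arm:
  offset:
    - [0,0,-0.1]
    - [0,0,-0.3]
    - [0,0,-0.6]
    - [0,0,-0.8]
    - [0,0,-0.8]
    - [0,0,-0.8]
  rotation:
    - [0,0,0]
    - [0,0,0]
    - [0,0,0]
    - [0,0,0]
    - [0,0,0]
    - [0,0,0]
  hand: [1,1,1,1,1,1]

```text
t: 6.7
position: [0.5779, -0.2449, 0.151]
orientation: [-0.001, 0.22, 0.975, 0.0]
wrist_force: [0.2, 0.1, -0.3]
finger_gap: 0.251
grasp_force: 38.8
```

Run:
```python
from rig import arm,capture
import cv2,numpy as np,pickle
st=arm.get_state(); c=capture("wrist"); d={"st":st,"wrist":c,"side":capture("side"),"scene":capture("scene")}
pickle.dump(d,open("c2.pkl","wb"))
print(st["t"],st["position"],st["orientation"],st["finger_gap"],st["grasp_force"])
a=cv2.resize(c["pixels"],(440,330)); b=cv2.resize(d["side"]["pixels"][95:165,215:295],(360,315),interpolation=cv2.INTER_CUBIC)
v=np.zeros((330,800,3),np.uint8); v[:330,:440]=a; v[:315,440:]=b; cv2.imwrite("pics/e.png",v)
```

```text
6.7 [ 0.57785318 -0.24487806  0.15103265] [-8.44506611e-04  2.20334357e-01  9.75424038e-01  5.41115525e-05] 0.2508806993366788 38.8246750831604
```

View pics/e.png

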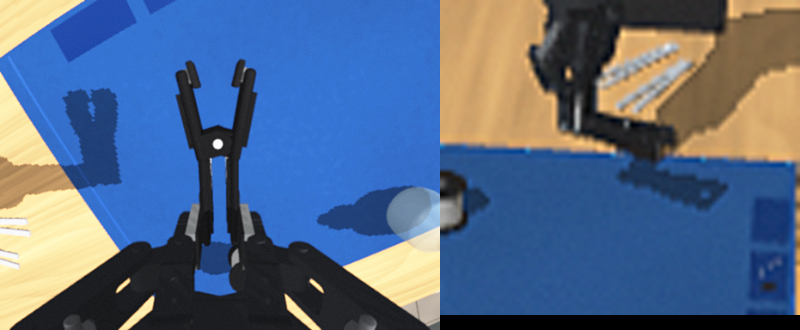

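The clamp is held open with the jaws forward: pin at wrist (254,168), jaw tips at about (213,80) and (280,72). I compute where the clamp sits in the tool frame and a first estimate of the vise pose.

Run:
```python
import pickle,cv2,numpy as np
from h import *
d=pickle.load(open("c2.pkl","rb")); st=d["st"]; c=d["wrist"]; p=c["pixels"]
yy,xx=np.where(p[155:180,242:266].min(2)>140); pin=[xx.mean()+242,yy.mean()+155]; print("pin",pin)
I={"position":np.zeros(3),"orientation":np.array([1,0,0,0.])}
for X in (.046,.048,.05): print(onplane(c,[pin],[X,0,0],np.array([1.,0,0]),I))
# pad tips outline: dark in rows
m=p.max(2)<70
for y in range(66,120,4):
    x=np.where(m[y,180:310])[0]+180; s=np.split(x,np.where(np.diff(x)>1)[0]+1); print(y,[(a[0],a[-1]) for a in s if len(a)>1])
d0=pickle.load(open("c0.pkl","rb")); s=d0["scene"]
C=onz(s,[[272.2,191.4],[304.75,186.4]],0.118); print(C, np.linalg.norm(C[1]-C[0]))
y=(C[1]-C[0])[:2]; y/=np.linalg.norm(y); print("vise y az",np.degrees(np.arctan2(y[1],y[0])))
for z in (.118,.038): print(onplane(d0["side"],[[245,182.5]],C[0],np.array([y[1],-y[0],0])))
```

```text
pin [np.float64(253.0), np.float64(167.3148148148148)]
[[ 0.046      -0.00055195  0.02654282]]
[[ 0.048      -0.00048449  0.01791124]]
[[ 0.05       -0.00041704  0.00927966]]
66 []
70 [(np.int64(279), np.int64(282))]
74 [(np.int64(217), np.int64(224)), (np.int64(276), np.int64(283))]
78 [(np.int64(218), np.int64(226)), (np.int64(275), np.int64(282))]
82 [(np.int64(210), np.int64(215)), (np.int64(219), np.int64(227)), (np.int64(274), np.int64(281)), (np.int64(286), np.int64(296))]
86 [(np.int64(205), np.int64(217)), (np.int64(220), np.int64(228)), (np.int64(273), np.int64(281)), (np.int64(284), np.int64(296))]
90 [(np.int64(205), np.int64(218)), (np.int64(221), np.int64(230)), (np.int64(272), np.int64(280)), (np.int64(283), np.int64(295))]
94 [(np.int64(207), np.int64(218)), (np.int64(222), np.int64(231)), (np.int64(271), np.int64(279)), (np.int64(283), np.int64(295))]
98 [(np.int64(207), np.int64(232)), (np.int64(270), np.int64(294))]
102 [(np.int64(209), np.int64(223)), (np.int64(279), np.int64(293))]
106 [(np.int64(209), np.int64(224)), (np.int64(279), np.int64(293))]
110 [(np.int64(208), np.int64(225)), (np.int64(278), np.int64(297))]
114 [(np.int64(206), np.int64(226)), (np.int64(277), np.int64(296))]
118 [(np.int64(207), np.int64(227)), (np.int64(276), np.int64(295))]
[[0.54426081 0.15257834 0.118     ]
 [0.52877959 0.25187025 0.118     ]] 0.10049154753423786
vise y az 98.86198840772182
[[0.52997992 0.24417169 0.17941668]]
[[0.52997992 0.24417169 0.17941668]]
```

step_arm:
  offset:
    - [0.15,0.27,0]
    - [0.3,0.54,0]
    - [0.45,0.81,0]
    - [0.45,0.81,0]
  rotation:
    - [0,0,0]
    - [0,0,0]
    - [0,0,0]
    - [0,0,0]
  hand: [1,1,1,1]

```text
t: 7.35
position: [0.5694, -0.101, 0.1515]
orientation: [-0.001, 0.216, 0.976, 0.001]
wrist_force: [0.1, -0.1, -0.2]
finger_gap: 0.248
grasp_force: 38.8
```

step_arm:
  offset:
    - [0.1,0.18,0]
    - [0.2,0.36,0]
    - [0.3,0.54,0]
    - [0.4,0.72,0]
    - [0.45,0.81,0]
    - [0.45,0.81,0]
    - [0.45,0.81,0]
    - [0.45,0.81,0]
    - [0.45,0.81,0]
    - [0.45,0.81,0]
  rotation:
    - [0,0,0.04]
    - [0,0,0.08]
    - [0,0,0.12]
    - [0,0,0.16]
    - [0,0,0.2]
    - [0,0,0.25]
    - [0,0,0.29]
    - [0,0,0.308]
    - [0,0,0.308]
    - [0,0,0.308]
  hand: [1,1,1,1,1,1,1,1,1,1]

```text
t: 8.6
position: [0.5613, 0.0317, 0.1513]
orientation: [-0.0, 0.649, 0.761, -0.0]
wrist_force: [0.1, 0.2, 0.2]
finger_gap: 0.248
grasp_force: 38.8
```

Run:
```python
from rig import arm,capture
import cv2,numpy as np,pickle
st=arm.get_state(); c=capture("wrist"); d={"st":st,"wrist":c,"side":capture("side"),"scene":capture("scene")}
pickle.dump(d,open("c3.pkl","wb"))
print(st["t"],st["position"],st["orientation"],st["finger_gap"],st["grasp_force"])
v=np.zeros((580,800,3),np.uint8); v[:330,:440]=cv2.resize(c["pixels"],(440,330))
v[:300,440:]=cv2.resize(d["side"]["pixels"][160:230,212:296],(360,300),interpolation=cv2.INTER_CUBIC)
v[330:,:440]=cv2.resize(d["scene"]["pixels"][170:235,215:325],(440,250),interpolation=cv2.INTER_CUBIC); cv2.imwrite("pics/f.png",v)
```

```text
8.6 [0.56127652 0.03172244 0.15132567] [-2.16238744e-04  6.48762812e-01  7.60990586e-01 -3.08837010e-04] 0.24827909301834616 38.8400673866272
```

View pics/f.png

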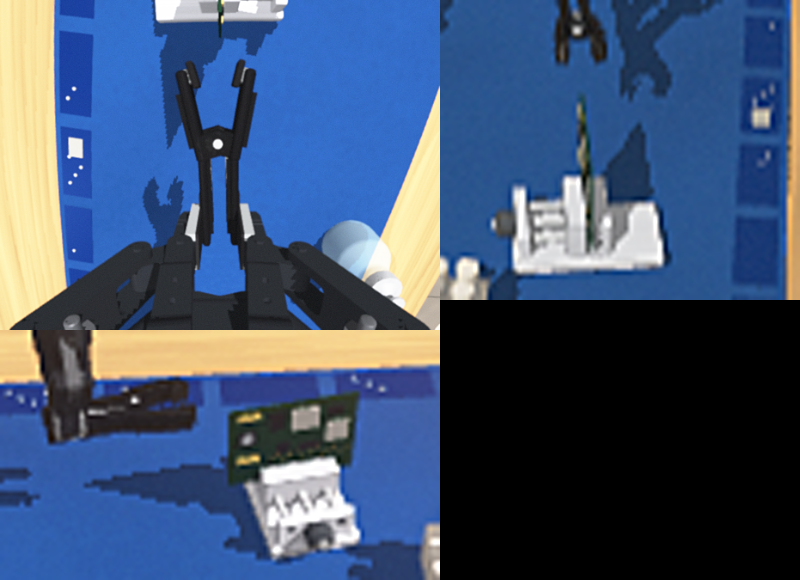

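The wrist view shows the open jaws aimed at the board's edge (board seen edge-on at about (258,30)). In the scene view the pin is at about (248.5,188) and the processor at about (277,198).

```bash
cat > tri.py <<'E'
import numpy as np
from h import *
def cen(c,x,y,r=2.5):
    p=c["pixels"].astype(float).min(2); x0,y0=int(round(x)),int(round(y)); k=int(r+1)
    w=p[y0-k:y0+k+1,x0-k:x0+k+1]; w=np.clip(w-np.median(w),0,None); yy,xx=np.mgrid[y0-k:y0+k+1,x0-k:x0+k+1]
    return (w*xx).sum()/w.sum(),(w*yy).sum()/w.sum()
def tri(rs):
    A=np.zeros((3,3)); b=np.zeros(3)
    for o,d in rs:
        d=d[0]/np.linalg.norm(d[0]); M=np.eye(3)-np.outer(d,d); A+=M; b+=M@o
    x=np.linalg.solve(A,b); return x,[np.linalg.norm((np.eye(3)-np.outer(d[0],d[0])/(d[0]@d[0]))@(x-o)) for o,d in rs]
E
python3 - <<'E'
import pickle
from tri import *
from scipy.spatial.transform import Rotation as R
d=pickle.load(open("c3.pkl","rb")); st=d["st"]; s,w,h=d["scene"],d["side"],d["wrist"]
q=st["orientation"]; r=R.from_quat([q[1],q[2],q[3],q[0]])
a=cen(s,248.5,187.9,1.5); b=cen(w,244,167,1.5); e=cen(h,253,167,4); print(a,b,e)
for L in ([(s,a),(h,e)],[(w,b),(h,e)],[(s,a),(w,b),(h,e)]):
    x,res=tri([ray(c,[p],st) for c,p in L]); print("pin",x,res,"tool",r.inv().apply(x-st["position"]))
ch=cen(s,277,198.3,2.5); print("chip px",ch)
E0=np.array([.54426,.15258,.088]); u=np.array([-.154,.988,0]); n=np.array([.988,.154,0])
C=E0+.014*u; print("chip proj",proj(s,[C+.0026*n]),"from px on board plane",onplane(s,[ch],C+.0026*n,n), "C",C)
# board top edge in wrist & side
X=r.as_matrix()[:,0]; print("tool x az",np.degrees(np.arctan2(X[1],X[0])))
p=h["pixels"].astype(int)
for y in range(0,60,4): print(y,[tuple(p[y,x]) if 0 else int(x) for x in range(235,285) if p[y,x].max()<110 or (p[y,x,1]>p[y,x,0]+10 and p[y,x].max()<200)])
E
```

```text
(np.float64(248.12476370510396), np.float64(187.76370510396976)) (np.float64(243.5377855887522), np.float64(166.50087873462215)) (np.float64(253.27814569536423), np.float64(166.88079470198676))
pin [0.55263135 0.08204586 0.14455296] [np.float64(0.0004004813649299509), np.float64(0.00040048136492992314)] tool [ 0.05105787 -0.00056936  0.00676948]
pin [0.55223115 0.07839252 0.12717201] [np.float64(0.0009870659050962157), np.float64(0.0009870659050962459)] tool [ 0.0475151  -0.00152948  0.02415141]
pin [0.55012912 0.08254949 0.13592383] [np.float64(0.004790497839158926), np.float64(0.00485167881574107), np.float64(0.0034660675107419173)] tool [ 0.05195166 -0.00295392  0.01540035]
chip px (np.float64(276.5299877600979), np.float64(197.94981640146878))
chip proj [[276.74465483 198.50382578]] from px on board plane [[0.54478553 0.16608917 0.0904965 ]] C [0.542104 0.166412 0.088   ]
tool x az 99.10321861698333
0 [254, 255, 256]
4 [253, 254, 255, 256, 257]
8 [253, 254, 255, 256, 257, 258, 259]
12 [253, 254, 255, 256, 257, 258, 259, 260]
16 [254, 255, 256, 257, 258, 259]
20 [254, 255, 256, 257]
24 [253, 254, 255, 256]
28 [253, 254, 255, 256, 257, 258]
32 [254, 255, 256, 257]
36 [254, 255, 256, 257]
40 [254, 255, 256, 257]
44 [255, 256, 257]
48 []
52 []
56 []
```

Run:
```python
import pickle
from tri import *
from scipy.spatial.transform import Rotation as R
d=pickle.load(open("c3.pkl","rb")); st=d["st"]; s,w,h=d["scene"],d["side"],d["wrist"]
q=st["orientation"]; r=R.from_quat([q[1],q[2],q[3],q[0]]); P=st["position"]
I={"position":np.zeros(3),"orientation":np.array([1,0,0,0.])}
E0=r.inv().apply(np.array([.54426,.15258,.118])-P); C0=r.inv().apply(np.array([.542104,.166412,.088])-P); print("edge,chip tool (scene est)",E0,C0)
px=[[255.5,20],[255.5,32],[255.5,36],[255.5,40],[256,44]]
for X in (E0[0]-.004,E0[0]+.0,E0[0]+.004): print(onplane(h,px,[X,0,0],np.array([1.,0,0]),I).round(4).tolist())
ex=np.array([0,0,1.])
for z in (.0106,.0126): print("pad tips L,R inner; mid",onplane(h,[[224,73],[276,71],[228,86],[273,86],[232,98],[270,98],[217,73],[283,71]],[0,0,z],ex,I).round(4).tolist())
print("board proj", (proj(h,[P+r.apply([E0[0],0,z]) for z in (.033,.0633,.113)],st)))
g=h["pixels"]; a=g[0:110,190:320]; cv2.imwrite("pics/g.png",cv2.resize(a,(780,560),interpolation=cv2.INTER_NEAREST)[:, :][:600])
```

```text
edge,chip tool (scene est) [0.12202998 0.00234411 0.03331518] [0.13603103 0.00242619 0.06331412]
[[0.118, 0.0006, 0.0288], [0.118, 0.0006, 0.0545], [0.118, 0.0006, 0.0653], [0.118, 0.0006, 0.0775], [0.118, 0.001, 0.0914]]
[[0.122, 0.0006, 0.0454], [0.122, 0.0006, 0.074], [0.122, 0.0006, 0.0859], [0.122, 0.0006, 0.0994], [0.122, 0.001, 0.1149]]
[[0.126, 0.0006, 0.062], [0.126, 0.0006, 0.0934], [0.126, 0.0006, 0.1065], [0.126, 0.0007, 0.1214], [0.126, 0.0011, 0.1383]]
pad tips L,R inner; mid [[0.0926, -0.0132, 0.0106], [0.0934, 0.0095, 0.0106], [0.0871, -0.0115, 0.0106], [0.0871, 0.0083, 0.0106], [0.082, -0.0099, 0.0106], [0.082, 0.0071, 0.0106], [0.0926, -0.0162, 0.0106], [0.0934, 0.0126, 0.0106]]
pad tips L,R inner; mid [[0.0927, -0.0134, 0.0126], [0.0935, 0.0096, 0.0126], [0.0872, -0.0117, 0.0126], [0.0872, 0.0084, 0.0126], [0.082, -0.01, 0.0126], [0.082, 0.0072, 0.0126], [0.0927, -0.0165, 0.0126], [0.0936, 0.0127, 0.0126]]
board proj [[254.29527364  13.36509743]
 [254.45570797  27.96060138]
 [254.6265862   43.5470421 ]]
```

View pics/g.png

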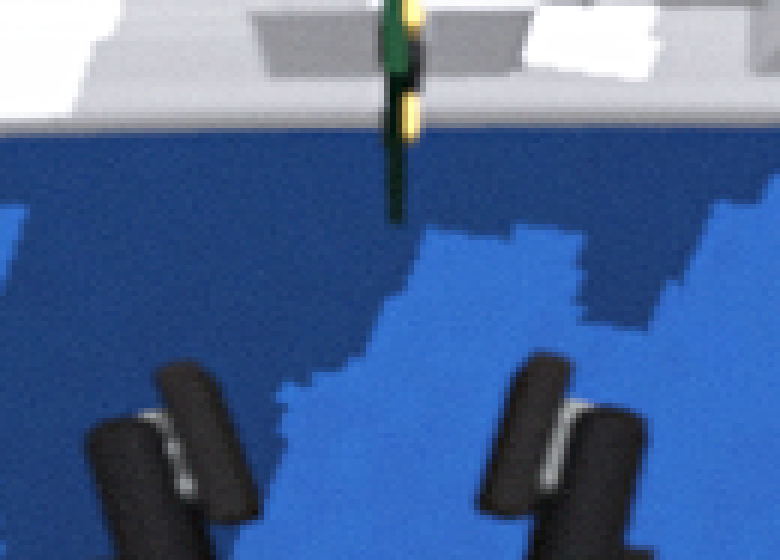

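The board edge (bottom corner at row 43.6) matches my vise estimate. The board sits about 2.5 mm towards +tool-y from the jaw centre, so I lower and centre before inserting.

step_arm:
  offset:
    - [0,0.01,0.1]
    - [0,0.02,0.2]
    - [0,0.02,0.285]
    - [0,0.02,0.285]
    - [0,0.02,0.285]
    - [0,0.02,0.285]
  rotation:
    - [0,0,0]
    - [0,0,0]
    - [0,0,0]
    - [0,0,0]
    - [0,0,0]
    - [0,0,0]
  hand: [1,1,1,1,1,1]

```text
t: 9.5
position: [0.5647, 0.0328, 0.1095]
orientation: [0.0, 0.649, 0.761, 0.0]
wrist_force: [0.1, -0.4, -1.2]
finger_gap: 0.257
grasp_force: 38.9
```

Run:
```python
from rig import arm,capture
import pickle
from tri import *
from scipy.spatial.transform import Rotation as R
st=arm.get_state(); c=capture("wrist"); d={"st":st,"wrist":c,"side":capture("side"),"scene":capture("scene")}
pickle.dump(d,open("c4.pkl","wb")); s,w=d["scene"],d["side"]
print(st["t"],st["position"],st["orientation"],st["finger_gap"],st["grasp_force"])
q=st["orientation"]; r=R.from_quat([q[1],q[2],q[3],q[0]]); P=st["position"]
# predicted jaw outlines (front end face, both jaws), chip and pin, drawn into upscaled crops
pts={}
def T(x,y,z): return P+r.apply([x,y,z])
v=np.zeros((600,800,3),np.uint8)
for c,(x0,y0,W,H),oy,col in ((s,(235,170,80,60),0,0),(w,(205,155,80,60),0,400)):
    k=5; im=cv2.resize(c["pixels"][y0:y0+H,x0:x0+W],(W*k,H*k),interpolation=cv2.INTER_NEAREST); raw=im.copy()
    for p,cl in [(T(.0505,0,.0093),(0,0,255)),(T(.0872,.008,.0206),(0,255,255)),(T(.0872,-.0115,.0206),(0,255,0)),(np.array([.542104,.166412,.088]),(255,0,255))]:
        uv=proj(c,[p])[0]; cv2.circle(im,tuple(int(t) for t in ((uv-[x0,y0]+.5)*k)),3,cl,-1)
    v[:300,col:col+400]=raw; v[300:,col:col+400]=im
cv2.imwrite("pics/h.png",v)
```

```text
9.5 [0.56469795 0.03282806 0.10954662] [4.53912237e-04 6.48817783e-01 7.60943578e-01 3.87418395e-04] 0.25736525730489834 38.894065618515015
```

View pics/h.png

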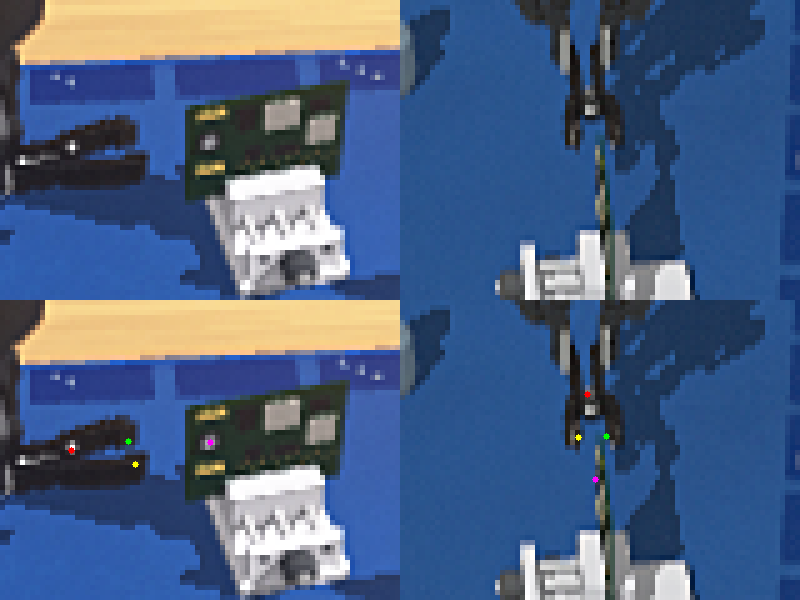

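Run:
```python
import pickle
from tri import *
from scipy.spatial.transform import Rotation as R
d=pickle.load(open("c4.pkl","rb")); st=d["st"]; s,w,h=d["scene"],d["side"],d["wrist"]
q=st["orientation"]; r=R.from_quat([q[1],q[2],q[3],q[0]]); P=st["position"]; P[2]=.1088
E=np.array([.54426,.15258,.118]); u=np.array([-.154,.988,0])
for n,c in (("scene",s),("side",w)):
    print(n,"board TL,TR,BL proj",proj(c,[E,E+.1*u,E-[0,0,.08]]).round(1).tolist())
    J=[P+r.apply(t) for t in [(.0505,0,.0093),(.091,.0205,.0106),(.091,.0205,.0306),(.091,-.0225,.0106),(.091,-.0225,.0306),(.094,.0125,.0306),(.094,-.016,.0306),(.094,.0125,.0116),(.094,-.016,.0116)]]
    print(proj(c,J).round(1).tolist())
g=lambda c,x,y0,y1:c["pixels"][y0:y1,x].max(1).tolist()
for x in range(258,265,2): print("scene col",x,"rows190-212",g(s,x,190,212))
for x in (272,273,274): print("scene board col",x,g(s,x,186,215))
print("scene row 200 cols",s["pixels"][200,262:280].max(1).tolist())
for x in (238,239,240,241,242,245,246,247,248,249): print("side col",x,"rows170-196",w["pixels"][170:197,x].max(1).tolist())
print("pin scene",cen(s,249.4,199,1.5),"side",cen(w,242.8,176.3,1.5),"wrist",cen(h,253,167,4))
```

```text
scene board TL,TR,BL proj [[272.2, 191.4], [304.6, 186.4], [271.7, 210.1]]
[[248.9, 199.9], [263.8, 202.8], [263.8, 207.6], [260.6, 193.0], [260.6, 197.7], [264.1, 205.5], [262.0, 199.0], [264.2, 201.0], [262.0, 194.5]]
side board TL,TR,BL proj [[243.4, 181.0], [245.2, 199.1], [243.5, 199.3]]
[[241.9, 173.5], [236.7, 180.7], [236.8, 185.3], [249.0, 180.2], [249.0, 184.8], [239.1, 185.7], [247.2, 185.4], [239.1, 181.3], [247.2, 181.0]]
scene col 258 rows190-212 [150, 183, 170, 75, 47, 47, 34, 36, 36, 59, 154, 137, 45, 35, 36, 36, 39, 63, 108, 102, 102, 104]
scene col 260 rows190-212 [172, 181, 171, 95, 67, 55, 44, 45, 55, 112, 102, 44, 50, 34, 37, 36, 45, 91, 108, 104, 103, 102]
scene col 262 rows190-212 [170, 179, 180, 177, 138, 104, 111, 107, 131, 187, 96, 42, 47, 33, 35, 35, 54, 111, 103, 105, 104, 104]
scene col 264 rows190-212 [182, 177, 175, 177, 175, 177, 180, 179, 180, 176, 131, 72, 110, 112, 112, 108, 106, 104, 105, 102, 102, 102]
scene board col 272 [135, 135, 135, 155, 181, 125, 50, 51, 52, 54, 53, 53, 55, 56, 56, 53, 44, 42, 42, 43, 45, 46, 45, 47, 76, 111, 104, 105, 106]

[... 1386 characters left out ...]
, 157, 158, 145, 124, 114, 90, 74, 57, 47, 55, 80]
side col 247 rows170-196 [159, 136, 102, 105, 35, 36, 37, 33, 37, 44, 51, 43, 35, 96, 132, 129, 152, 152, 151, 151, 153, 151, 152, 151, 152, 155, 140]
side col 248 rows170-196 [135, 84, 86, 91, 86, 55, 35, 33, 39, 35, 55, 70, 52, 43, 57, 84, 78, 79, 76, 110, 145, 143, 142, 142, 141, 143, 145]
side col 249 rows170-196 [85, 85, 90, 90, 93, 95, 83, 63, 62, 52, 47, 53, 39, 41, 68, 89, 87, 83, 80, 112, 146, 140, 142, 142, 139, 139, 140]
pin scene (np.float64(248.98106712564544), np.float64(198.91222030981066)) side (np.float64(242.6145251396648), np.float64(176.12988826815644)) wrist (np.float64(253.11363636363637), np.float64(166.7348484848485))
```

Outlines in both fixed views put the jaws about 2.5 mm higher than predicted, so I lower by that amount and then insert slowly along tool x.

step_arm:
  offset:
    - [0,0,0.017]
    - [0,0,0.017]
    - [0.06,0,0.017]
    - [0.12,0,0.017]
    - [0.16,0,0.017]
    - [0.16,0,0.017]
    - [0.16,0,0.017]
  rotation:
    - [0,0,0]
    - [0,0,0]
    - [0,0,0]
    - [0,0,0]
    - [0,0,0]
    - [0,0,0]
    - [0,0,0]
  hand: [1,1,1,1,1,1,1]

```text
t: 10.52
position: [0.5605, 0.0562, 0.1064]
orientation: [0.0, 0.649, 0.761, -0.0]
wrist_force: [-0.2, 1.0, -0.7]
finger_gap: 0.252
grasp_force: 38.9
```

Run:
```python
from rig import arm,capture
import pickle
from tri import *
st=arm.get_state(); h=capture("wrist"); w=capture("side"); s=capture("scene"); pickle.dump((st,h,w,s),open("c5.pkl","wb"))
print(st["t"],st["position"],st["wrist_force"])
v=np.zeros((600,800,3),np.uint8)
v[:400,:500]=cv2.resize(h["pixels"][0:110,187:325],(500,400),interpolation=cv2.INTER_CUBIC)
v[:300,500:]=cv2.resize(w["pixels"][165:215,218:268],(300,300),interpolation=cv2.INTER_CUBIC)
v[300:,500:]=cv2.resize(s["pixels"][175:225,245:295],(300,300),interpolation=cv2.INTER_CUBIC)
cv2.imwrite("pics/i.png",v)
```

```text
10.525 [0.56051063 0.05624195 0.10641371] [-0.24294495  1.01144601 -0.71386471]
```

View pics/i.png

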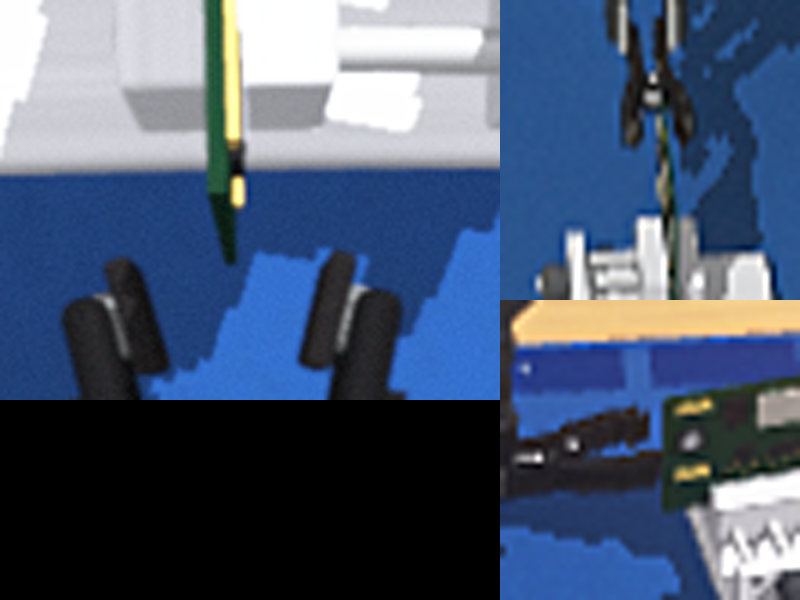

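The board is centred between the jaws (wrist crop: board edge at column 216–231, jaw mid at 231). In the scene crop the jaw outlines line up with the processor's height (processor at (690,440)). I insert the remaining 24 mm.

step_arm:
  offset:
    - [0.04,0,0]
    - [0.08,0,0]
    - [0.12,0,0]
    - [0.15,0,0]
    - [0.163,0,0]
    - [0.163,0,0]
    - [0.163,0,0]
    - [0.163,0,0]
  rotation:
    - [0,0,0]
    - [0,0,0]
    - [0,0,0]
    - [0,0,0]
    - [0,0,0]
    - [0,0,0]
    - [0,0,0]
    - [0,0,0]
  hand: [1,1,1,1,1,1,1,1]

```text
t: 11.68
position: [0.5567, 0.0803, 0.1064]
orientation: [0.0, 0.649, 0.761, -0.0]
wrist_force: [-0.4, -0.6, -1.0]
finger_gap: 0.249
grasp_force: 38.9
```

Run:
```python
from rig import arm,capture
import pickle
from tri import *
st=arm.get_state(); h=capture("wrist"); w=capture("side"); s=capture("scene"); pickle.dump((st,h,w,s),open("c6.pkl","wb"))
print(st["t"],st["position"],st["wrist_force"],st["finger_gap"])
d=np.array([.542104,.166412])-st["position"][:2]; print("chip ahead of pads",d@[-.158,.987]-.0872)
v=np.zeros((600,800,3),np.uint8)
v[:400,:500]=cv2.resize(h["pixels"][30:140,187:325],(500,400),interpolation=cv2.INTER_CUBIC)
v[:300,500:]=cv2.resize(w["pixels"][165:215,218:268],(300,300),interpolation=cv2.INTER_CUBIC)
v[300:,500:]=cv2.resize(s["pixels"][175:225,245:295],(300,300),interpolation=cv2.INTER_CUBIC)
cv2.imwrite("pics/j.png",v)
```

```text
11.675 [0.55669991 0.08031731 0.10644922] [-0.43130587 -0.57641501 -0.99533521] 0.24906261159245527
chip ahead of pads 8.161383691876467e-05
```

View pics/j.png

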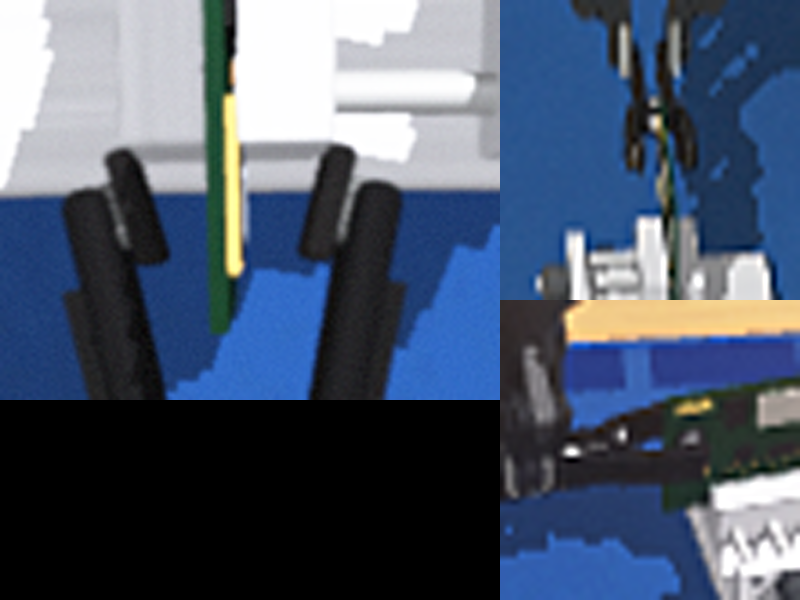

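The jaws straddle the board (columns 207–242 in the crop) with clear gaps to the pads at 165 and 302. The wrist force is only noise and the arm is at rest, so I hand in.

```bash
python3 -c "
from rig import arm
print(arm.get_state()['joint_velocities'].round(3)); print(arm.hand_in())"
```

```text
[-0.    -0.001 -0.002 -0.    -0.002 -0.002 -0.001]
the job is handed in; nothing more can be done
None
```

I handed the job in with the clamp held wide open around the board's free edge, pads in line with the processor to within my measurement error (about 1 mm along the board, 1–2 mm in height), touching neither board nor vise as far as the cameras and wrist force show, and at rest after about 12 s.

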